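# Line up transformers by size on the test strip

### The job

Stand the four transformers upright on the four black pads, one in the middle of each pad, in order of size: the smallest on the pad next to the red-topped battery, the largest on the pad next to the loudspeaker. Leave the battery and the loudspeaker where they are.

Things in the scene. Friction and masses are not known exactly. Their poses are not given: they have to be found in the camera images.
- transformer_a: smallest of four loose transformers, alike but for size: upright block of dark laminated steel, copper winding bulging out on both broad sides. Core 28 mm long (own x), 16 thick (own y), 24 high; 25 over the winding (own y). Flat steel end faces (+x, -x, 28 mm apart) are the place to grip. About 60 g. Stands upright on the table. Origin: centre of underside, z up.
- transformer_b: second smallest of four loose transformers, alike but for size: upright block of dark laminated steel, copper winding bulging out on both broad sides. Core 38 mm long (own x), 22 thick (own y), 32 high; 35 over the winding (own y). Flat steel end faces (+x, -x, 38 mm apart) are the place to grip. About 130 g. Stands upright on the table. Origin: centre of underside, z up.
- transformer_c: second largest of four loose transformers, alike but for size: upright block of dark laminated steel, copper winding bulging out on both broad sides. Core 48 mm long (own x), 28 thick (own y), 40 high; 44 over the winding (own y). Flat steel end faces (+x, -x, 48 mm apart) are the place to grip. About 280 g. Stands upright on the table. Origin: centre of underside, z up.
- transformer_d: largest of four loose transformers, alike but for size: upright block of dark laminated steel, copper winding bulging out on both broad sides. Core 60 mm long (own x), 34 thick (own y), 50 high; 54 over the winding (own y). Flat steel end faces (+x, -x, 60 mm apart) are the place to grip. About 550 g. Stands upright on the table. Origin: centre of underside, z up.
- pad_p: one of four identical black rubber pads, 64 x 64 x 3 mm, fixed in a row, about 88 mm apart, on a grey strip 110 x 370 x 8 mm fixed on the table. Letters do not tell the place in the row. Origin: centre of underside, 8 mm above the table (pad top 11 mm above the table). Own y along the row, x across it.
- pad_q: one of four identical black rubber pads, 64 x 64 x 3 mm, fixed in a row, about 88 mm apart, on a grey strip 110 x 370 x 8 mm fixed on the table. Letters do not tell the place in the row. Origin: centre of underside, 8 mm above the table (pad top 11 mm above the table). Own y along the row, x across it.
- pad_r: one of four identical black rubber pads, 64 x 64 x 3 mm, fixed in a row, about 88 mm apart, on a grey strip 110 x 370 x 8 mm fixed on the table. Letters do not tell the place in the row. Origin: centre of underside, 8 mm above the table (pad top 11 mm above the table). Own y along the row, x across it.
- pad_s: one of four identical black rubber pads, 64 x 64 x 3 mm, fixed in a row, about 88 mm apart, on a grey strip 110 x 370 x 8 mm fixed on the table. Letters do not tell the place in the row. Origin: centre of underside, 8 mm above the table (pad top 11 mm above the table). Own y along the row, x across it.
- battery: a small battery with black case and red top, 43 (own x) x 97 (own y) x 54 mm high, 59 mm with its terminals, loose (0.57 kg), standing on the table just off one end of the row of pads, its long side along the row; either end. Origin: centre of the underside. It stays where it is.
- loudspeaker: a round bare loudspeaker lying on its magnet with the cone up, 66 mm across, 37 mm high, loose (0.25 kg), on the table just off the other end of the row. Origin: centre of the underside. It stays where it is.

How it is judged:
By the outcome, as a careful person would: the job done as asked, in the order asked, and still so for the second after the job is handed in, with the robot touching nothing.
It also fails if it takes over 96 s, if anything falls off the work surface, if the arm or the gripper's body presses on something with over 40 N, if the wrist force passes 120 N, or if a joint passes its speed limit or range.

### The arm

A 7-joint arm with a two-finger parallel gripper is mounted at the origin on the work surface. World frame = base frame: x ahead of the robot, y to its left, z up, the work surface at z = 0. Lengths are in mm, angles in rad, forces in N, time in s.
With the tool pointing down it reaches from about 400 to 900 mm from the base axis. Payload 5.6 kg.
Tool frame: the origin (TCP) lies midway between the tips of the shut fingers; the grasp point (between the pads) lies 19 mm behind it; z points along the fingers, y is the line along which they close (so a half turn about z gives the same grasp; the last joint's range is limited). The gripper opens to 92 mm and grips with 3 to 60 N. Pads are 20 mm wide; open, the fingers measure 128 mm over their backs; the gripper's body (75 mm by 189 mm) begins 69 mm behind the grasp point.
Start: joints at [1.18, 0.468, -0.012, 1.603, 0.006, 1.071, -0.056], TCP at [221.499, -611.103, 214.592] pointing down, gripper open.
Joint ranges: [-2.53, 2.53], [-0.31, 2.02], [-1.57, 1.55], [0.28, 2.44], [-1.29, 4.43], [0.15, 1.84], [-2.92, 2.92]. Speed limits (rad/s): [2.57, 2.57, 3.14, 3.14, 3.14, 3.14, 3.14].

### API

Orientations are given as a rotation vector (axis times angle).
In Python, from cell import robot, grip, kin, viewer gives the robot as it stands. Calls block until the motion is done:
- robot.movep(position, orientation): joint-space move of the TCP to a pose.
- robot.servo_line(position, feed=150, rotation=None): straight line of the TCP; rotation=None keeps the orientation; feed is the mean speed in mm/s.
- robot.goto_joints(angles): joint-space move.
- grip(opening, newtons=None): opening from 0.0 (shut) to 1.0 (fully open); newtons is the grip in N (None keeps the last); returns when the fingers have stopped.
- robot.hold(seconds).
- kin.ik(position, orientation): joint angles nearest the present ones, or None.
- robot.observe(): the state.
- viewer.read_camera(name): name is "side" or "top" or "wrist"; returns the picture (480x640x3 uint8, red, green, blue); there is no depth.
- viewer.camera_info(name): a dict with "camera_matrix" (3x3 intrinsics, pixels), "R" (3x3) and "t" (3): a world point X has camera coordinates R X + t. Camera axes: x right, y down, z forward; pixel columns grow to the right and rows downward; lengths in mm; the calibration is good to about 2 mm. The wrist camera is an equidistant fisheye: a pixel r from the principal point sees the ray r / f radians off the axis. A picture is of the moment at which its call begins: read the wrist's pose just before it. camera_info takes no time and is no camera call; for the wrist camera it gives the pose at the moment of the call.
A pose or a line that the arm cannot do raises robot.IKError and nothing moves.
- robot.job_done(): hands the job in; it is judged then, once.
Trained networks look in the newest picture that a camera, given by its name, has taken for a name from the list of things; names that differ only in an ending like _2 or _b are one class to them, and where a whole thing is asked for, a point or a joint stands for the part that bears it (a point fixed in the world has none). Each returns a list of dicts, best first, with "confidence" (0 to 1); they miss things now and then, are a little off and sometimes report something else, mostly with a low value. They report only what shows in the picture. A call takes as long as a camera call.
- viewer.silhouettes(name, camera): "mask" (480x640 bool, what is visible of it).
- viewer.pinpoint(name, camera): "at" ([x, y, z] in mm, in the coordinates of the camera as it stood for that picture, good to about 4 mm: a listed point, or the origin of a listed thing).
The state is a dict: "t": time; "joints": joint angles; "joint_velocities": joint speeds; "joint_torque": joint torques, N m; "tcp_pos": TCP position; "tcp_rot": TCP orientation; "contact_force": force on the tool from outside, world axes, zero at the start; "wrist_torque": the same for the moment, N m; "grip_width": opening from 0.0 (shut) to 1.0 (fully open); "grip_force": force on a finger pad.
Only numpy, scipy, OpenCV 4.12 (cv2) and the standard library are available. Lean on these libraries where they do the work, as an engineer would, in place of code of your own. Each camera call takes 0.05 s, during which the arm holds its last target. There are 200 camera calls.

## Working session

There is one attempt and no reset: what is moved stays moved. The work goes in short steps, each a Python script; the robot and the scene stay as the last script left them, time stands still between calls to the robot, and variables do not carry over. Pictures are saved under pics/ and viewed, at most 14 in all, crops included, and the job is handed in when it is done.

```bash
mkdir -p pics; ls; python3 - <<'E'
from cell import robot, grip, kin, viewer
import cv2
for n in ("top","side"):
    im=viewer.read_camera(n); cv2.imwrite(f"pics/{n}0.png",im[:,:,::-1])
    c=viewer.camera_info(n); print(n,c)
    print(n)
    for k in ("transformer_a","pad_p","battery","loudspeaker"):
        for d in viewer.pinpoint(k,n):
            if d["confidence"]>.2: print(k,round(d["confidence"],2),(c["R"].T@(d["at"]-c["t"])).round(0))
print(viewer.camera_info("wrist"));print(robot.observe())
E
```

```text
pics
top {'camera_matrix': array([[559.51396576,   0.        , 327.70018318],
       [  0.        , 559.51396576, 234.16398247],
       [  0.        ,   0.        ,   1.        ]]), 'R': array([[ 0.02919272, -0.99939177, -0.01907564],
       [-0.99854231, -0.02829053, -0.04596636],
       [ 0.04539874,  0.02038972, -0.99876084]]), 't': array([  24.37714473,  558.26100171, 1168.81362813])}
top
transformer_a 0.98 [ 657. -189.   -2.]
transformer_a 0.81 [669.  57.   3.]
transformer_a 0.66 [639. 198.   2.]
transformer_a 0.57 [650. -70.   0.]
transformer_a 0.48 [458. -10.   9.]
pad_p 0.88 [ 452. -100.    9.]
pad_p 0.87 [465.  80.   8.]
pad_p 0.63 [ 437. -186.   11.]
pad_p 0.63 [458.  -7.   9.]
pad_p 0.4 [ 429. -292.    2.]
battery 0.88 [462. 189.   3.]
loudspeaker 0.58 [ 430. -292.   -1.]
side {'camera_matrix': array([[436.22006232,   0.        , 324.35870305],
       [  0.        , 436.22006232, 234.72476581],
       [  0.        ,   0.        ,   1.        ]]), 'R': array([[ 0.98952395, -0.1424123 , -0.02368736],
       [-0.09258732, -0.50011616, -0.86099443],
       [ 0.11076976,  0.854
[... 857 characters left out ...]
rray([ 1.17999611,  0.4674884 , -0.01158024,  1.60272223,  0.00598929,
        1.07139292, -0.05630752]), 'joint_velocities': array([-0.00013876, -0.00339894,  0.00041877, -0.00028378, -0.00159938,
        0.00088636, -0.00259551]), 'joint_torque': array([-1.43139359e-04, -5.19975936e+01, -1.23409223e-02, -2.43843484e+01,
       -5.66292903e-02,  1.20239527e-02,  4.98040060e-05]), 'tcp_pos': array([ 221.48936064, -611.09761713,  214.59066273]), 'tcp_rot': array([ 3.09420560e+00,  5.43411290e-01, -5.17971482e-05]), 'contact_force': array([-0.15265788, -1.23566592, -0.19389472]), 'wrist_torque': array([-0.03335383, -0.0019433 , -0.0098179 ]), 'grip_force': 0.0, 'grip_width': 1.001404873030191}
```

View both.

View pics/top0.png

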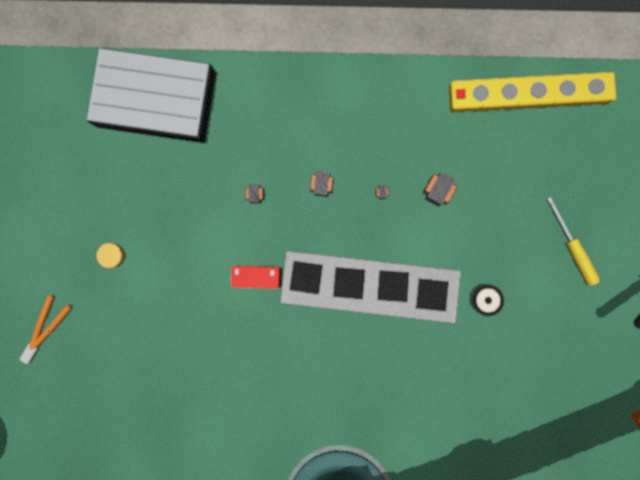

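View pics/side0.png

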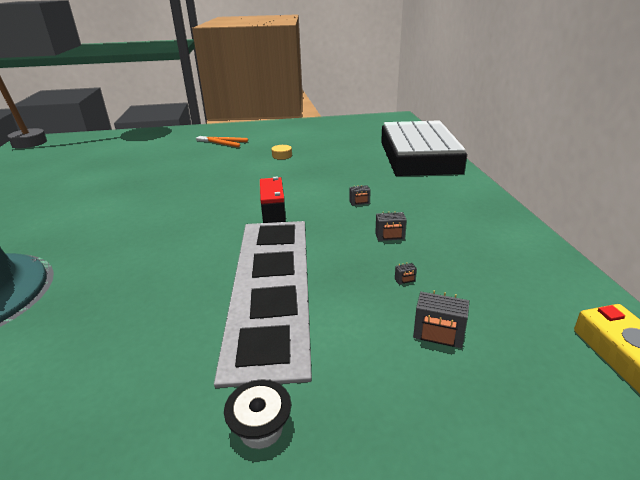

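The top view shows the loose transformers left to right: b (255,193), c (321,184), a (382,192), d (440,189). The battery is at (256,277), and the pads run from (306,277) to (433,294). The loudspeaker is at (488,300). The side view confirms that all of them stand upright. Next is a tour with the wrist camera, two views per target.

```bash
cat > h.py <<'E'
from cell import robot, grip, kin, viewer
import cv2, numpy as np, pickle
from scipy.spatial.transform import Rotation as Ro
def rot(yaw): return (Ro.from_euler('z',yaw)*Ro.from_euler('x',np.pi)).as_rotvec()  # tool y = (sin,-cos)
def shot(n="wrist"):
    c=viewer.camera_info(n); return viewer.read_camera(n),c
def project(P,c):  # world -> wrist fisheye pixel
    P=np.asarray(P,float).reshape(-1,1,3)
    rv=cv2.Rodrigues(c["R"])[0]
    return cv2.fisheye.projectPoints(P,rv,np.asarray(c["t"],float).reshape(3,1),c["camera_matrix"],np.zeros(4))[0].reshape(-1,2)
def ortho(im,c,ctr,z,half=60,s=4):
    """plane z=const: row up = +x, column right = -y; s px/mm"""
    n=int(2*half*s)+1; g=(np.arange(n)-n//2)/s
    Y,X=np.meshgrid(ctr[1]-g,ctr[0]-g)
    uv=project(np.stack([X,Y,np.full_like(X,z)],-1),c).reshape(n,n,2).astype(np.float32)
    return cv2.remap(im.astype(np.uint8),uv[...,0],uv[...,1],cv2.INTER_LINEAR)
E
python3 - <<'E'
from h import *
T={'b':(640,199),'c':(666,57),'a':(649,-72),'d':(659,-190)}
P={'p1':(467,83),'p2':(456,-8),'p3':(453,-99),'p4':(434,-184)}
V={}
for k,(x,y) in [*list(T.items())[::-1],*list(P.items())[::-1]]:
    for i,dy in enumerate((-25,25)):
        best=None
        pos=[x,y+dy,150]
        robot.movep(pos,rot(-np.pi/2)); robot.hold(.15)
        im,c=shot()
        det=viewer.pinpoint("pad_p" if k[0]=='p' else "transformer_a","wrist")
        w=[(round(d["confidence"],2),c["R"].T@(np.array(d["at"])-c["t"])) for d in det]
        w=[e for e in w if np.hypot(*(e[1][:2]-(x,y)))<25]
        print(k,i,[(a,b.round(1)) for a,b in w[:1]])
        V[k,i]=(im,c,w[:1])
o=robot.observe();print(o["t"],o["joints"].round(2),o["tcp_pos"])
pickle.dump(V,open("V.pkl","wb"))
rows=[np.hstack([cv2.resize(ortho(V[k,i][0],V[k,i][1],q[k],h,50,2),(198,198)) for k in q]) for q,h in ((T,40),(P,11)) for i in (0,1)]
cv2.imwrite("pics/ortho.png",np.vstack(rows)[:,:,::-1][:600])
E
```

```text
d 0 [(0.72, array([ 6.571e+02, -1.881e+02, -3.000e-01]))]
d 1 [(0.89, array([ 657. , -194.2,   -2.3]))]
a 0 [(0.77, array([649.4, -73.2,  -5.4]))]
a 1 [(0.6, array([651.9, -74.6,  -3.8]))]
c 0 [(0.88, array([663.9,  58.9,  -1. ]))]
c 1 [(0.59, array([661.6,  55.2,   0. ]))]
b 0 [(0.67, array([639.6, 195.9,  -2.9]))]
b 1 [(0.94, array([637.5, 199.1,  -4.9]))]
p4 0 [(0.81, array([ 435.8, -186.3,    9.4]))]
p4 1 [(0.81, array([ 437.8, -182.9,    4.9]))]
p3 0 [(0.64, array([ 452.9, -101.1,    3.1]))]
p3 1 [(0.78, array([ 453.2, -103.3,    9.1]))]
p2 0 [(0.83, array([456.6,  -7.3,   8.8]))]
p2 1 [(0.86, array([456.4,  -7. ,   9.6]))]
p1 0 [(0.63, array([465.7,  82.2,   7.4]))]
p1 1 [(0.88, array([464.8,  82.7,   7.3]))]
13.2167 [-1.29  0.58  1.31  2.12 -0.69  0.98 -2.74] [466.96236891 106.95668624 150.11689319]Traceback (most recent call last):
  File "<stdin>", line 18, in <module>
  File "h.py", line 15, in ortho
    uv=project(np.stack([X,Y,np.full_like(X,z)],-1),c).reshape(n,n,2).astype(np.float32)
       ~~~~~~~^^^^^^^^^^^^^^^^^^^^^^^^^^^^^^^^^^^^^^^^
  File "h.py", line 10, in project
    return cv2.fisheye.projectPoints(P,rv,np.asarray(c["t"],float).reshape(3,1),c["camera_matrix"],np.zeros(4))[0].reshape(-1,2)
           ~~~~~~~~~~~~~~~~~~~~~~~~~^^^^^^^^^^^^^^^^^^^^^^^^^^^^^^^^^^^^^^^^^^^^^^^^^^^^^^^^^^^^^^^^^^^^^^^^^^^
cv2.error: OpenCV(4.12.0) /io/opencv/modules/calib3d/src/fisheye.cpp:83: error: (-215:Assertion failed) _tvec.getMat().isContinuous() && _rvec.getMat().isContinuous() in function 'projectPoints'
```

```bash
python3 -c "
import cv2;a=cv2.imread('pics/ortho.png');print(a.shape);cv2.imwrite('pics/ortho2.png',cv2.resize(a,(800,600)))"
```

```text
[ WARN:0@0.008] global loadsave.cpp:275 findDecoder imread_('pics/ortho.png'): can't open/read file: check file path/integrity
Traceback (most recent call last):
AttributeError: 'NoneType' object has no attribute 'shape'
```

```bash
sed -i 's/    rv=cv2.Rodrigues(c\["R"\])\[0\]/    rv=np.array(cv2.Rodrigues(np.array(c["R"]))[0].ravel().tolist())/; s/np.asarray(c\["t"\],float).reshape(3,1)/np.array(c["t"],float).ravel().copy()/' h.py
python3 - <<'E'
from h import *
V=pickle.load(open("V.pkl","rb"))
T={'b':(639,198),'c':(664,57),'a':(650,-73),'d':(657,-190)}
P={'p1':(466,83),'p2':(456,-8),'p3':(453,-101),'p4':(436,-184)}
H={'a':24,'b':32,'c':40,'d':50}
rows=[np.hstack([cv2.resize(ortho(V[k,i][0],V[k,i][1],q[k],H.get(k,11),50,3),(200,150)) if 0 else cv2.resize(ortho(V[k,i][0],V[k,i][1],q[k],H.get(k,11),50,3)[37:263],(200,150)) for k in q]) for q in (T,P) for i in (0,1)]
cv2.imwrite("pics/ortho.png",np.vstack(rows)[:,:,::-1])
E
```

```text
(no output)
```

View pics/ortho.png

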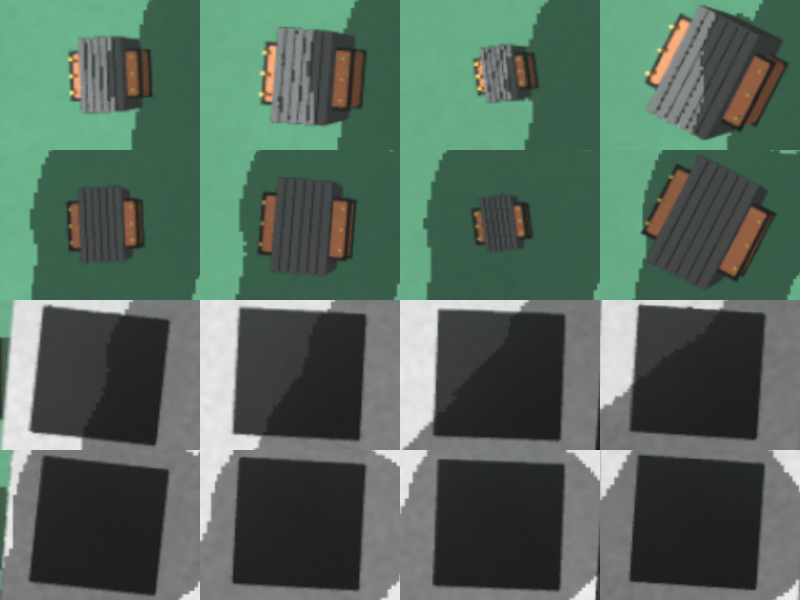

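The tiles are at 2 px/mm. The transformer tops sit within 3 px of tile centre (100,75), with b and c nearly square to the axes, a slightly turned and d turned about 30°. The pads are the black squares, each slightly turned. I'll fit both numerically.

```bash
cat > fit.py <<'E'
from h import *
from scipy.optimize import minimize
DIM={'a':(28,16,24,25),'b':(38,22,32,35),'c':(48,28,40,44),'d':(60,34,50,54)}
def box(x,y,yaw,L,W,z0,z1):
    p=np.array([(a*L/2,b*W/2,z) for a in(-1,1) for b in(-1,1) for z in (z0,z1)])
    c,s=np.cos(yaw),np.sin(yaw)
    return p@np.array([[c,s,0],[-s,c,0],[0,0,1]])+[x,y,0]
def hullmask(P,c,shape,S=4):
    m=np.zeros(shape,np.uint8)
    h=cv2.convexHull(project(P,c).astype(np.float32))
    cv2.fillConvexPoly(m,np.round(h*16).astype(np.int32),1,shift=4); return m>0
def fit_tr(views,k,x0,z0=0,fitH=True):
    L,W,H,W2=DIM[k]; data=[]
    U=3
    for im,c in views:
        u,v=np.round(project([[x0[0],x0[1],z0+H/2]],c)[0]).astype(int); r=75
        u0,v0=max(u-r,0),max(v-r,0); crop=im[v0:v+r,u0:u+r]
        cr=cv2.resize(crop,None,fx=U,fy=U,interpolation=cv2.INTER_LINEAR).astype(int)
        R,G,B=cr[...,0],cr[...,1],cr[...,2]
        green=(G>R*1.25)&(G>B*1.03); gray=(abs(R-G)<14)&(abs(G-B)<14)
        c2=dict(c); K=np.array(c["camera_matrix"]); K=K.copy(); K[0,2]-=u0;K[1,2]-=v0; K[:2]*=U; K[0,2]+=(U-1)/2;K[1,2]+=(U-1)/2
        c2["camera_matrix"]=K; data.append((green,gray,c2))
    def cost(q):
        x,y,w=q[:3]; h=q[3] if fitH else H; s=0
        for gr,gy,c in data:
            core=hullmask(box(x,y,w,L,W,z0,z0+h),c,gr.shape)
            near=hullmask(box(x,y,w,L*1.6,W2*1.6,z0,z0+h),c,gr.shape)
            wind=hullmask(box(x,y,w,L*.75,W2*1.08,z0,z0+h),c,gr.shape)
            s+=(gr&core).sum()+(gy&near&~core&~wind).sum()
        return s/U**2
    q0=np.array([*x0,H][:4 if fitH else 3],float)
    for st in (4,1.5):
        sim=np.vstack([q0]+[q0+st*np.eye(len(q0))[i]*([1,1,.05,1][i]) for i in range(len(q0))])
        r=minimize(cost,q0,method="Nelder-Mead",options=dict(initial_simplex=sim,xatol=.02,fatol=.1)); q0=r.x
    return q0,r.fun
def fit_pad(im,c,ctr,z=11):
    o=ortho(im,c,ctr,z,50,4); v=cv2.GaussianBlur(o.max(2),(5,5),0)
    m=(v<np.float32(75)).astype(np.uint8)
    n,l,st,_=cv2.connectedComponentsWithStats(cv2.morphologyEx(m,cv2.MORPH_OPEN,np.ones((9,9),np.uint8)))
    i=l[200,200]; cn=cv2.findContours((l==i).astype(np.uint8),cv2.RETR_EXTERNAL,cv2.CHAIN_APPROX_NONE)[0][0]
    (u,w),(a,b),an=cv2.minAreaRect(cn)
    # image right=-y, down=-x ; image angle cw-on-screen an -> world yaw = -an
    an=(an+45)%90-45
    return ctr[0]-(w-200)/4,ctr[1]-(u-200)/4,-np.radians(an),a/4,b/4
E
python3 - <<'E'
from fit import *
V=pickle.load(open("V.pkl","rb"))
T={'b':(639,198,0),'c':(664,57,0),'a':(650,-73,.1),'d':(657,-190,-.5)}
P={'p1':(466,83),'p2':(456,-8),'p3':(453,-101),'p4':(436,-184)}
for k,x in T.items():
    print(k,[ (q.round(2),round(f)) for q,f in (fit_tr([V[k,0][:2],V[k,1][:2]],k,x),fit_tr([V[k,1][:2]],k,x,fitH=False))])
for k,x in P.items():
    print(k,[np.round(fit_pad(*V[k,i][:2],x),2) for i in (0,1)])
E
```

```text
b [(array([6.3922e+02, 1.9893e+02, 6.0000e-02, 2.4580e+01]), 44), (array([6.3920e+02, 1.9743e+02, 1.0000e-02]), 59)]
c [(array([ 6.6333e+02,  5.7380e+01, -8.0000e-02,  3.4520e+01]), 52), (array([ 6.6341e+02,  5.6190e+01, -8.0000e-02]), 77)]
a [(array([ 6.5092e+02, -7.1020e+01,  1.4000e-01,  1.6110e+01]), 40), (array([ 6.5058e+02, -7.2080e+01,  1.6000e-01]), 44)]
d [(array([ 6.5834e+02, -1.9018e+02, -4.8000e-01,  4.5560e+01]), 72), (array([ 6.5842e+02, -1.9103e+02, -5.0000e-01]), 87)]
p1 [array([ 4.6553e+02,  8.2720e+01, -1.1000e-01,  6.3250e+01,  6.3720e+01]), array([ 4.6578e+02,  8.3380e+01, -1.1000e-01,  6.3950e+01,  6.3720e+01])]
p2 [array([ 4.5662e+02, -8.1700e+00, -5.0000e-02,  6.3050e+01,  6.3510e+01]), array([ 4.5671e+02, -7.5200e+00, -5.0000e-02,  6.3800e+01,  6.3760e+01])]
p3 [array([ 4.5318e+02, -1.0067e+02, -4.0000e-02,  6.3910e+01,  6.3650e+01]), array([ 4.5318e+02, -1.0047e+02, -4.0000e-02,  6.3870e+01,  6.3590e+01])]
p4 [array([ 4.3741e+02, -1.8290e+02, -7.0000e-02,  6.3860e+01,  6.3880e+01]), array([ 4.3738e+02, -1.8253e+02, -7.0000e-02,  6.3970e+01,  6.3900e+01])]
```

```bash
cat > job.py <<'E'
from fit import *
V=pickle.load(open("V.pkl","rb"))
OBJ={'b':(639.2,197.4,.03),'c':(663.4,56.2,-.08),'a':(650.6,-72.1,.15),'d':(658.4,-191,-.5)}
PAD={'a':(465.7,83.1,-.11),'b':(456.7,-7.8,-.05),'c':(453.2,-100.6,-.04),'d':(437.4,-182.7,-.07)}
G={'a':3,'b':5,'c':8,'d':11}; F={'a':20,'b':25,'c':35,'d':50}
t=lambda: round(robot.observe()["t"],1)
def look(k,c0,z0=0):
    robot.movep([c0[0],c0[1],150+z0],rot(np.pi/2)); robot.hold(.15)
    im,c=shot(); return fit_tr([(im,c)],k,c0,z0,False),(im,c)
def pick(k,q):
    w=q[2]; R=rot(np.pi/2+w); z=G[k]
    robot.movep([q[0],q[1],100],R); grip(1.0)
    robot.servo_line([q[0],q[1],z],feed=120); grip(0.0,F[k])
    o=robot.observe(); print("grip",o["grip_width"]*92,o["grip_force"])
    robot.servo_line([q[0],q[1],110],feed=150)
def place(k):
    p=PAD[k]; R=rot(np.pi/2+p[2]); z=G[k]+11
    robot.movep([p[0],p[1],110],R)
    robot.servo_line([p[0],p[1],z+2],feed=100); robot.hold(.2)
    f0=robot.observe()["contact_force"][2]
    for i in range(7):
        h=z+1.5-.5*i; robot.servo_line([p[0],p[1],h],feed=15)
        f=robot.observe()["contact_force"][2]-f0
        if abs(f)>2.5: break
    o=robot.observe(); print("touch",h-z,round(f,1),o["grip_width"]*92,o["tcp_pos"].round(1))
    L=DIM[k][0]; grip(min(1.0,(L+16)/92)); 
    robot.servo_line([p[0],p[1],120],feed=150)
E
python3 - <<'E'
from job import *
print(t())
J=robot.observe()["joints"]
az=np.arctan2(-72,650)
robot.goto_joints([-az,.468,0,1.6,0,1.071,0]); print(t(),robot.observe()["tcp_pos"].round(0),robot.observe()["tcp_rot"].round(2))
(q,f),s=look('a',OBJ['a']); print(q.round(2),f,t(),robot.observe()["joints"].round(2))
pickle.dump(s,open("a.pkl","wb"))
o=cv2.resize(ortho(*s,OBJ['a'],24,30,6),(360,360)); cv2.imwrite("pics/a1.png",o[:,:,::-1])
E
```

```text
13.2
15.5 [ 643. -104.  215.] [2.34 2.1  0.  ]
[ 6.5071e+02 -7.2190e+01  1.5000e-01] 46.77777777777778 16.1 [ 0.08  0.54 -0.03  1.64  0.02  0.96  0.04]
```

View pics/a1.png

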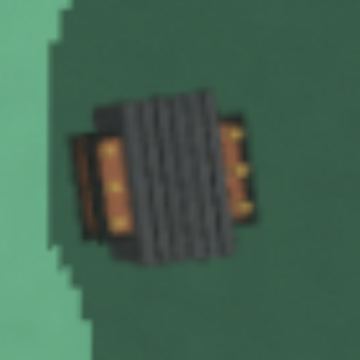

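From the opposite side, a's top face centre comes out at (177,177) against tile centre (180,180). The fit agrees to within 0.5 mm. Picking a.

```bash
python3 - <<'E'
from job import *
pick('a',(650.7,-72.2,.14)); 
print(t()); place('a'); print(t(),robot.observe()["joints"].round(2))
(q,f),s=look('a',PAD['a'],11); print(q.round(2),f,t()); print(fit_pad(*s,PAD['a'][:2]))
cv2.imwrite("pics/a2.png",np.hstack([ortho(*s,PAD['a'],35,45,4),ortho(*s,PAD['a'],11,45,4)])[:,:,::-1])
E
```

```text
grip 28.044088127117814 19.999939799308777
19.5
touch -0.5 7.1 27.74367149967718 [465.7  83.1  13.9]
24.3 [-0.2   0.31 -0.06  2.1   0.03  0.73 -0.38]
[ 4.7096e+02  8.9160e+01 -2.3000e-01] 1577.111111111111 24.8
(465.7, 83.1, np.float64(-0.0), 100.0, 100.0)
```

View pics/a2.png

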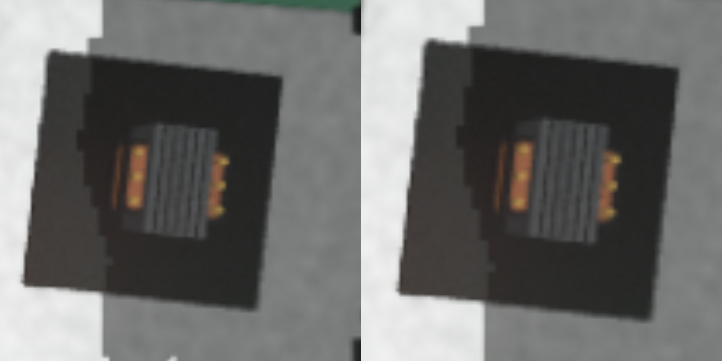

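a stands centred: its top is at (181,181) in the z=35 tile, and the pad centre is at (178,180) in the z=11 tile, where nominal is 180. Next is b, then c.

```bash
python3 - <<'E'
from job import *
for k in 'bc':
    (q,f),s=look(k,OBJ[k]); print(k,q.round(2),round(f))
    m=(q+np.array(OBJ[k]))/2
    if np.abs(q-OBJ[k])[:2].max()>3: raise SystemExit("off")
    pick(k,m); place(k); print(t(),robot.observe()["joints"].round(2))
robot.movep([456,-54,200],rot(np.pi/2)); robot.hold(.15)
s=shot(); cv2.imwrite("pics/bc.png",np.vstack([np.hstack([ortho(*s,PAD[k],z,45,3) for z in (11+DIM[k][2],11)]) for k in 'bc'])[:,:,::-1])
E
```

```text
b [6.3907e+02 1.9762e+02 1.0000e-02] 63
grip 38.10101270043346 24.837749898433685
touch -0.5 6.0 37.930025328683314 [456.7  -7.8  15.9]
34.5 [ 0.01  0.29 -0.08  2.14  0.03  0.72 -0.14]
c [ 6.6336e+02  5.6350e+01 -8.0000e-02] 89
grip 47.72947068029676 35.00001311302185
touch -0.5 8.5 47.730957553649 [ 453.2 -100.6   19. ]
43.8 [ 0.21  0.3  -0.08  2.12  0.03  0.72  0.07]
```

View pics/bc.png

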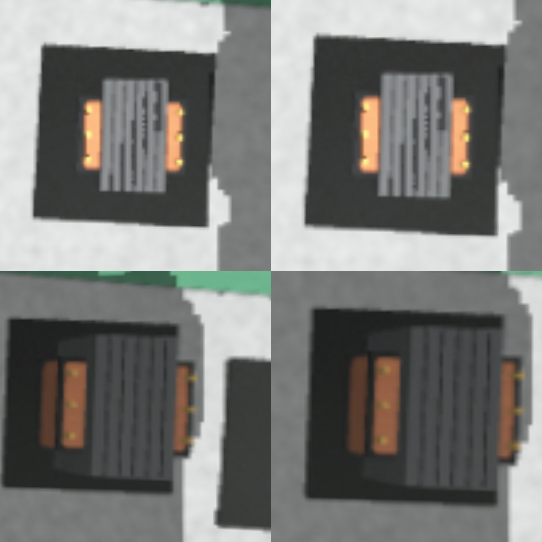

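b and c are centred: both tops are at about (134,136), and both pad centres are at about (134,136). Now d.

```bash
python3 - <<'E'
from job import *
k='d'
(q,f),s=look(k,OBJ[k]); print(k,q.round(2),round(f))
if np.abs(q-OBJ[k])[:2].max()>3: raise SystemExit("off")
pick(k,(q+np.array(OBJ[k]))/2); place(k); print(t(),robot.observe()["joints"].round(2))
robot.movep([437,-183,200],rot(np.pi/2)); robot.hold(.15)
s=shot(); a=np.hstack([ortho(*s,PAD[k],z,45,3) for z in (11+DIM[k][2],11)])
robot.goto_joints([1.18,.468,-.012,1.603,.006,1.071,-.056])
tp=shot("top")[0][130:350,200:540]
cv2.imwrite("pics/d.png",np.vstack([cv2.resize(a,(680,340))[:,:],cv2.resize(tp,(400,259))if 0 else cv2.resize(tp,(680,250))])[:,:,::-1]); print(t())
E
```

```text
d [ 6.5817e+02 -1.9114e+02 -4.5000e-01] 106
grip 59.294142226781105 50.00060498714447
touch 0.0 6.0 59.518031720869736 [ 437.4 -182.7   22.3]
53.3 [ 0.33  0.31 -0.    2.1   0.    0.73  0.25]
55.8
```

View pics/d.png

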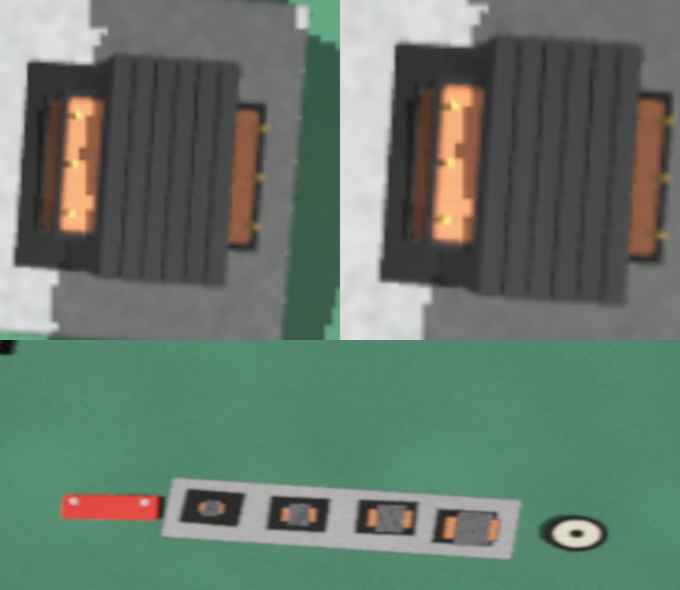

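d is centred: its top is at (170,170) in the 340 px tile, and the pad centre is about (170,171). The top view shows the row in size order, with the battery and loudspeaker where they were and the arm clear.

```bash
python3 -c "
from cell import robot
print(robot.job_done())"
```

```text
the job is handed in; nothing more can be done
None
```

The four transformers stand upright in the middle of their pads, smallest by the battery through largest by the loudspeaker; I left the battery and loudspeaker alone and handed the job in at about 56 s.

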